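# Snug the sliding jaw of the coupler fixture onto a sleeve

## Robot

A 6-joint arm with a two-finger parallel gripper is mounted at the origin on the work surface. World frame = base frame: x ahead of the robot, y to its left, z up, the work surface at z = 0. Lengths are in m, angles in rad, forces in N, time in s.
With the tool pointing down it reaches from about 0.225 to 0.875 m from the base axis. Payload 3.4 kg.
Tool frame: the origin (TCP) lies on the mounting face of the last link; the fingertips stand 173 mm ahead of it and the grasp point (between the pads) lies 155 mm ahead of it; z points along the fingers, y is the line along which they close (so a half turn about z gives the same grasp; the last joint's range is limited). The gripper opens to 85 mm and grips with 20 to 120 N. Pads are 22 mm wide; open, the fingers measure 114 mm over their backs; the gripper's body (76 mm by 85 mm) begins 54 mm behind the grasp point. The pads swing forward as they close: fully open they stand 13 mm farther back than shut.
Start: joints at [1.109, 0.276, 1.505, -0, 1.361, -0.121], TCP at [0.192, 0.542, 0.405] pointing down, gripper open.
Joint ranges: [-2.89, 2.89], [-0.75, 2.08], [0.22, 2.7], [-1.18, 4.32], [0.11, 2.71], [-2.7, 2.7]. Speed limits (rad/s): [2.57, 2.57, 3.14, 3.14, 3.14, 3.14].

## Interface

Orientations are given as a unit quaternion [w, x, y, z].
In Python, from rig import manip gives the robot as it stands.
- The arm moves only by the tool carry_out, never from a script. Its arguments are lists of equal length, an entry for each row: "linear": the shift along the world's x, y, z each as a share of 500 mm, from -1 to 1, a list of three; "angular": the turn, a rotation vector about the world's x, y, z each as a share of 0.08 rad, from -1 to 1, a list of three; "hand": the opening, from 0 (shut) to 1 (fully open). In form: {"linear": [[x, y, z], ...], "angular": [[rx, ry, rz], ...], "hand": [hand, ...]}. A call has 1 to 8 rows; each row shifts and turns the commanded pose from where the row before left it; what a row does not reach is not made up. A row lasts 1/12 s, in which the tool goes at most 41.7 mm and 7.16 degrees, less where a joint would pass 70% of its speed; a pose out of reach is approached as far as the arm can. A call with a number of a shift or a turn outside -1 to 1 is refused whole. A call with a gripper value outside its range is refused whole. The fingers move at their own pace and stop on an object; "force" is the grip in N (left out, the last holds). Time passes only in rows, so rows that do not move let the fingers close. It gives the time, the measured TCP pose, the force, the opening and the grip force at its end, in the units of the state.
- manip.get_state(): the state, without advancing time (a new reading comes with each control period).
- manip.get_image(name): name is "scene" or "top" or "wrist"; returns the picture (480x640x3 uint8, red, green, blue); there is no depth.
- manip.camera_params(name): a dict with "fx", "fy", "cx", "cy" (pixels), "view" (4x4, takes a point from world to camera coordinates); the wrist camera has in their place "hand_eye" (4x4, takes a point from camera to tool coordinates, whose origin is the TCP and whose axes are the flange's). Camera axes: x right, y down, z forward; pixel columns grow to the right and rows downward; lengths in m; the calibration is good to about 2 mm. The wrist camera is an equidistant fisheye: a pixel r from the principal point sees the ray r / f radians off the axis. A picture is of the moment at which its call begins: read the wrist's pose just before it. camera_params takes no time and is no camera call.
- manip.sign_off(): hands the job in; it is judged then, once.
The state is a dict: "clock": time; "qpos": joint angles; "qd": joint speeds; "effort": joint torques, N m; "position": TCP position; "ee_rot": TCP orientation; "contact_force": force on the tool from outside, world axes, zero at the start; "moment": the same for the moment, N m; "width": finger opening in m; "gripper_force": force on a finger pad.
Only numpy, scipy, OpenCV 4.12 (cv2) and the standard library are available. Lean on these libraries where they do the work, as an engineer would, in place of code of your own. Each camera call takes 0.05 s, during which the arm holds its last target. There are 200 camera calls.

## Task

Take the sliding jaw of the coupler fixture by its upright grip bar and slide it along the track, pushing the coupler sleeve ahead of it until the sleeve is hard up against the end stop, wherever that has been set. Bear on it so that jaw and sleeve press together with at least 10 N for 0.3 s and never more than 40 N, then let go and leave the jaw against the sleeve, within 2 mm. Move the sleeve with the jaw only and leave the other fittings where they are (within 20 mm).

Things in the scene. Friction and masses are not known exactly. Their poses are not given: they have to be found in the camera images.
- bed: fixed green cast-iron fixture bed, 130 mm wide (its x), 420 mm long (its y), 30 mm high, on the bench at a yaw within 0.5 rad. Origin: centre of the underside. Two steel rails (14 mm wide, tops 52 mm above the bench) run along its y and leave a channel 49 mm wide on its centre line x = 0.
- channel (a point): point on the channel floor, bed x = 0, y = +125 mm, 30 mm above the bench, axes as the bed's. An adjustable steel end stop (dark yoke 84 mm wide over the rails, 34 mm long, round clamp screw on top, 92 mm above the bench) is clamped near here: its flat face, looking to -y, is anywhere from 25 mm before to 25 mm after this point. It is not measured: feel for it or see it.
- slide (a joint): travel (m) of the sliding jaw along the bed's +y, 0 to 0.19; it stays where it is left. At 0 the grip bar is at bed y = -150 mm, the jaw face at -80 mm; starts between 0 and 0.03. The track drags with 4 to 5 N. The moving part is a dark carriage plate, 84 mm wide, from 46 mm behind to 70 mm ahead of the grip bar, top 68 mm above the bench, with the jaw at its +y end.
- grip (a point): centre of the top of the grip bar of the sliding jaw, 118 mm above the bench; moves with the slide. The bar is a plain steel block 60 mm along the bed's x, 22 mm thick along the bed's y (the sliding direction), standing 50 mm up from the carriage plate. Axes as the bed's.
- jaw_face (a point): centre of the flat face of the jaw that pushes the sleeve, 70 mm ahead (+y) of the grip bar and 52 mm above the bench; moves with the slide. Face 42 mm wide, from 34 to 68 mm above the bench, looks to +y. Axes as the bed's.
- sleeve: loose copper-coloured coupler sleeve, a round tube 90 mm long (its y), 44 mm in diameter, lying in the channel along the bed's y, at least 10 mm from the jaw and 15 mm from the end stop; 0.22 to 0.45 kg, it drags with up to 5 N when pushed. Origin: on its surface under the middle of its length (it may roll).
- sleeve_end (a point): centre of the sleeve's end face that looks to the jaw, on the sleeve's axis, 52 mm above the bench.
- elbow: loose steel pipe elbow, two legs of 36 mm thick pipe about 60 mm long, 40 mm high, lying near the bed; bystander, leave alone. Origin: underside.
- cap: loose orange plastic cap, 60 mm across, 34 mm high, near the bed; bystander, leave alone. Origin: centre of the underside.
- adapter: loose worn brass adapter, stepped and round, 50 mm across, 60 mm high, standing near the bed; bystander, leave alone. Origin: centre of the underside.

How it is judged:
By the outcome, as a careful person would: the job done as asked, in the order asked, and still so for the second after the job is handed in, with the robot touching nothing.
It also fails if it takes over 48 s, if anything falls off the work surface, if the arm or the gripper's body presses on something with over 40 N, if the wrist force passes 120 N, or if a joint passes its speed limit or range.

## Working session

There is one attempt and no reset: what is moved stays moved. The work goes in short steps, Python scripts to look and compute and a tool call to move; the robot and the scene stay as the last step left them, time stands still between calls to the robot, and variables do not carry over. Pictures are saved under pics/ and viewed, at most 10 in all, crops included, and the job is handed in when it is done.

Besides the shell and the picture viewer there is one more tool, called after "Call:" in YAML: its name, and indented under it one key for each argument. carry_out: Moves the arm, as the interface text tells. Its arguments: {"type":"object","properties":{"linear":{"type":"array"},"angular":{"type":"array"},"hand":{"type":"array"},"force":{"type":"number"}},"required":["linear","angular","hand"]}

```bash
mkdir -p pics; python3 - <<'E'
from rig import manip
import cv2,numpy as np
np.set_printoptions(precision=4,suppress=True)
for n in("top","scene"):
    im=manip.get_image(n); cv2.imwrite(f"pics/{n}0.png",im[:,:,::-1]); print(n,manip.camera_params(n))
print(manip.camera_params("wrist")); print(manip.get_state())
E
```

```text
top {'fx': 584.1373922061384, 'fy': 584.1373922061384, 'cx': 314.5073483275936, 'cy': 242.45040521936176, 'view': array([[ 0.023 , -0.9996, -0.0145,  0.0093],
       [-0.9969, -0.0218, -0.076 ,  0.6058],
       [ 0.0756,  0.0162, -0.997 ,  0.9476],
       [ 0.    ,  0.    ,  0.    ,  1.    ]])}
scene {'fx': 488.7937018035661, 'fy': 488.7937018035661, 'cx': 317.8624685339999, 'cy': 249.73288773024865, 'view': array([[ 0.5582,  0.8297,  0.    , -0.3425],
       [ 0.541 , -0.3639, -0.7582, -0.2372],
       [-0.6291,  0.4232, -0.652 ,  1.1755],
       [ 0.    ,  0.    ,  0.    ,  1.    ]])}
{'fx': 371.64829954431775, 'fy': 371.64829954431775, 'cx': 318.3888956856779, 'cy': 242.63074014598874, 'hand_eye': array([[ 0.001 , -0.9448, -0.3278,  0.0846],
       [ 1.    ,  0.0008,  0.0007, -0.0005],
       [-0.0004, -0.3278,  0.9448,  0.0302],
       [ 0.    ,  0.    ,  0.    ,  1.    ]])}
{'clock': 0.1, 'qpos': array([ 1.109 ,  0.2765,  1.506 ,  0.    ,  1.3607, -0.121 ]), 'qd': array([ 0.0001, -0.0026, -0.001 ,  0.0015, -0.001 , -0.001 ]), 'effort': array([  0.0011, -41.7699, -24.6405,  -0.0001,   0.0058,  -0.    ]), 'position': array([0.1921, 0.5418, 0.4039]), 'ee_rot': array([-0.0002,  0.1696,  0.9855, -0.0008]), 'contact_force': array([-0.4272,  0.2519,  0.1576]), 'moment': array([-0.0095,  0.0001, -0.0398]), 'gripper_force': 0.0, 'width': 0.08541758902471176}
```

View pics/top0.png

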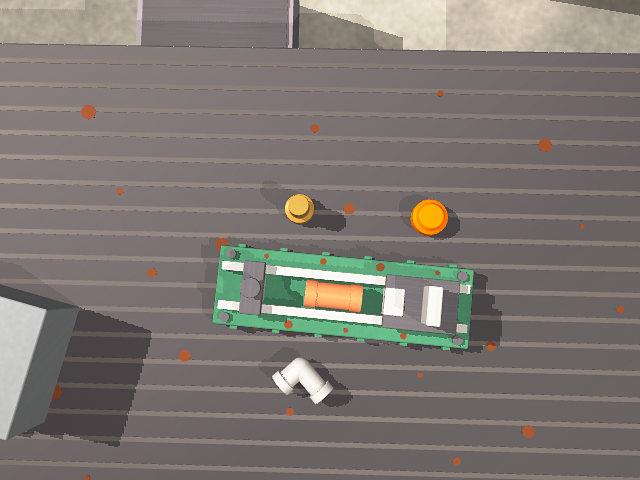

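View pics/scene0.png

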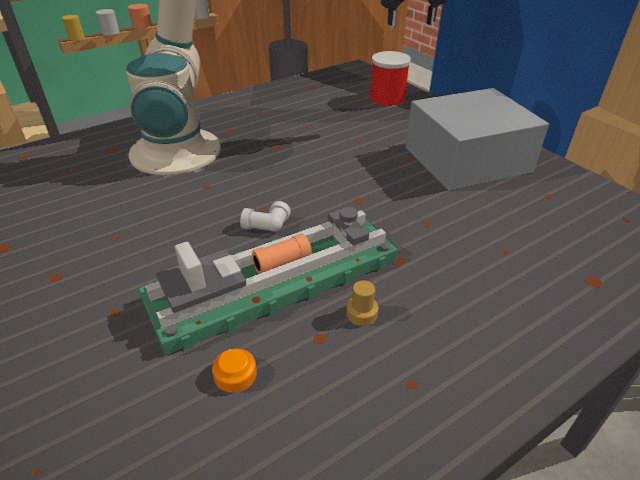

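The top view shows the bed running left to right. The end stop yoke is at (252,288), the sleeve at (305–362,296), the jaw face near (383,301) and the grip bar top at (434,306). The elbow (303,380), adapter (299,208) and cap (430,217) are all clear of the bed. The grey box is at the far left, under the arm's start position. Next I'll measure.

```bash
cat > h.py <<'E'
import numpy as np,cv2
from rig import manip
np.set_printoptions(precision=4,suppress=True)
def ray(name,uv,z):
    p=manip.camera_params(name);V=np.array(p['view']);R,t=V[:3,:3],V[:3,3]
    uv=np.atleast_2d(uv).astype(float)
    d=np.c_[(uv[:,0]-p['cx'])/p['fx'],(uv[:,1]-p['cy'])/p['fy'],np.ones(len(uv))]@R
    c=-R.T@t
    return c+d*((z-c[2])/d[:,2])[:,None]
E
python3 - <<'E'
from h import *
im=cv2.imread('pics/top0.png');hsv=cv2.cvtColor(im,cv2.COLOR_BGR2HSV)
def blobs(m,x0,x1,y0,y1,amin=80):
    k=np.zeros_like(m);k[y0:y1,x0:x1]=m[y0:y1,x0:x1]
    return [c for c in cv2.findContours(k,cv2.RETR_EXTERNAL,cv2.CHAIN_APPROX_NONE)[0] if cv2.contourArea(c)>amin]
g=cv2.inRange(hsv,(60,80,40),(90,255,255))
c=np.vstack(blobs(g,180,500,230,370,20));b=cv2.boxPoints(cv2.minAreaRect(c));P=ray('top',b,.03)
print('bed px',b,'\n',P[:,:2],'ctr',P.mean(0), 'sides',np.linalg.norm(P[1]-P[0]),np.linalg.norm(P[2]-P[1]))
w=cv2.inRange(hsv,(0,0,205),(180,60,255))
for c in blobs(w,205,485,235,355):
    r=cv2.minAreaRect(c);b=cv2.boxPoints(r)
    for z in(.052,.068,.118):
        P=ray('top',b,z);e=[P[1]-P[0],P[2]-P[1]];L=[np.linalg.norm(q) for q in e];q=e[int(np.argmax(L))]
        print('white',np.round(r[0]),z,P.mean(0)[:2],'L',np.array(L),'ang',np.arctan2(q[1],q[0]))
s=cv2.inRange(hsv,(5,120,120),(14,255,255))
for c in blobs(s,290,375,270,320):
    r=cv2.minAreaRect(c);b=cv2.boxPoints(r);print('sleeve',b,ray('top',b,.06)[:,:2])
for z in (0.1,.15,.2): print('box',z,ray('top',[[77,308],[7,438],[0,285]],z)[:,:2])
# box height from scene view: top corner nearest, foot below it
print('scene box base',ray('scene',[[460,181],[408,140]],0)[:,:2]); 
for z in (0.06,.1,.14,.18,.22): print(z,ray('scene',[[455,137],[410,103],[543,125]],z)[:,:2].ravel())
E
```

```text
bed px [[211.5834 326.5203]
 [219.8733 241.5486]
 [475.3683 266.4749]
 [467.0784 351.4467]] 
 [[ 0.4633  0.188 ]
 [ 0.603   0.1793]
 [ 0.5713 -0.2416]
 [ 0.4332 -0.2285]] ctr [ 0.5177 -0.0257  0.03  ] sides 0.13994706443885915 0.4221587744303777
white [322. 314.] 0.052 [0.4888 0.0073] L [0.0136 0.1888] ang -1.646329996596248
white [322. 314.] 0.068 [0.4895 0.0073] L [0.0134 0.1856] ang -1.6463299965962481
white [322. 314.] 0.118 [0.4918 0.0073] L [0.0127 0.1755] ang -1.6463299965962475
white [228. 305.] 0.052 [0.5002 0.1588] L [0.0136 0.0347] ang -1.6463291963625533
white [228. 305.] 0.068 [0.5008 0.1562] L [0.0134 0.0341] ang -1.6463291963625546
white [228. 305.] 0.118 [0.5025 0.1481] L [0.0127 0.0323] ang -1.6463291963625526
white [393. 301.] 0.052 [ 0.5116 -0.1045] L [0.0429 0.0335] ang -0.0726967663577133
white [393. 301.] 0.068 [ 0.512  -0.1026] L [0.0422 0.0329] ang -0.07269676635771334
white [393. 301.] 0.118 [ 0.5131 -0.0966] L [0.0399 0.0312] ang -0.07269676635771322
white [434. 306.] 0.052 [ 0.5061 -0.1704] L [0.0631 0.0227] ang -0.07479241440815015
white [434. 306.] 0.068 
[... 581 characters left out ...]
0.5609 0.1436] L [0.0126 0.0321] ang -1.6388274560901785
sleeve [[303.2318 305.9146]
 [306.244  278.8049]
 [363.2074 285.1342]
 [360.1952 312.2439]] [[ 0.5014  0.0379]
 [ 0.5444  0.0341]
 [ 0.5364 -0.0566]
 [ 0.4935 -0.0525]]
box 0.1 [[0.4914 0.3817]
 [0.2948 0.477 ]
 [0.5237 0.5023]]
box 0.15 [[0.4937 0.3607]
 [0.3081 0.4506]
 [0.5241 0.4745]]
box 0.2 [[0.496  0.3397]
 [0.3215 0.4243]
 [0.5246 0.4468]]
scene box base [[0.4751 0.4701]
 [0.2705 0.5014]]
0.06 [0.3998 0.517  0.2075 0.5551 0.4732 0.732 ]
0.1 [0.4499 0.455  0.2721 0.4902 0.5177 0.6536]
0.14 [0.5    0.3929 0.3368 0.4253 0.5622 0.5753]
0.18 [0.55   0.3309 0.4015 0.3603 0.6067 0.4969]
0.22 [0.6001 0.2689 0.4662 0.2954 0.6512 0.4185]
```

Call:
carry_out:
  linear:
    - [0.026,-0.058,0]
    - [0.026,-0.058,0]
    - [0.026,-0.058,0]
    - [0.026,-0.058,0]
    - [0.026,-0.058,0]
    - [0.026,-0.058,0]
    - [0.026,-0.058,0]
    - [0.026,-0.058,0]
  angular:
    - [0,0,0.14]
    - [0,0,0.14]
    - [0,0,0.14]
    - [0,0,0.14]
    - [0,0,0.14]
    - [0,0,0.14]
    - [0,0,0.14]
    - [0,0,0.14]
  hand: [1,1,1,1,1,1,1,1]
  force: 60

```text
clock: 0.77
position: [0.2963, 0.3084, 0.4044]
ee_rot: [-0.0, 0.125, 0.992, -0.0]
contact_force: [0.9, -0.0, 0.8]
width: 0.0852
gripper_force: 0.0
```

Call:
carry_out:
  linear:
    - [0.026,-0.058,0]
    - [0.026,-0.058,0]
    - [0.026,-0.058,0]
    - [0.026,-0.058,0]
    - [0.026,-0.058,0]
    - [0.026,-0.058,0]
    - [0.026,-0.058,0]
    - [0.026,-0.058,0]
  angular:
    - [0,0,0.14]
    - [0,0,0.14]
    - [0,0,0.14]
    - [0,0,0.14]
    - [0,0,0.14]
    - [0,0,0.14]
    - [0,0,0.14]
    - [0,0,0.14]
  hand: [1,1,1,1,1,1,1,1]

```text
clock: 1.43
position: [0.4003, 0.0764, 0.4046]
ee_rot: [-0.0, 0.081, 0.997, 0.0]
contact_force: [0.4, 0.3, 0.1]
width: 0.0851
gripper_force: 0.0
```

Call:
carry_out:
  linear:
    - [0.026,-0.058,0]
    - [0.026,-0.058,0]
    - [0.026,-0.058,0]
    - [0.026,-0.058,0]
    - [0.026,-0.058,0]
    - [0.026,-0.058,-0.04]
    - [0.026,-0.058,-0.04]
    - [0,0,0]
  angular:
    - [0,0,0.14]
    - [0,0,0.14]
    - [0,0,0.14]
    - [0,0,0.14]
    - [0,0,0.14]
    - [0,0,0.14]
    - [0,0,0.14]
    - [0,0,0]
  hand: [1,1,1,1,1,1,1,1]

```text
clock: 2.1
position: [0.4924, -0.1293, 0.3609]
ee_rot: [-0.002, 0.043, 0.999, -0.001]
contact_force: [-0.7, 0.7, -1.0]
width: 0.0852
gripper_force: 0.0
```

```bash
cat >> h.py <<'E'
def wray(uv,z,s):
    from scipy.spatial.transform import Rotation as Ro
    p=manip.camera_params('wrist');H=np.array(p['hand_eye']);q=s['ee_rot']
    R=Ro.from_quat([q[1],q[2],q[3],q[0]]).as_matrix()
    d=(np.atleast_2d(uv).astype(float)-[p['cx'],p['cy']])/p['fx'];r=np.linalg.norm(d,axis=1)
    d=np.c_[d*(np.sin(r)/r)[:,None],np.cos(r)]@H[:3,:3].T@R.T
    c=R@H[:3,3]+s['position']
    return c+d*((z-c[2])/d[:,2])[:,None]
E
python3 - <<'E'
from h import *
s=manip.get_state();im=manip.get_image('wrist')[:,:,::-1].copy();cv2.imwrite('pics/w1.png',im)
print(s['position'],s['ee_rot'],s['qpos'])
hsv=cv2.cvtColor(im,cv2.COLOR_BGR2HSV);m=cv2.inRange(hsv,(0,0,200),(180,60,255))
for c in cv2.findContours(m,cv2.RETR_EXTERNAL,cv2.CHAIN_APPROX_NONE)[0]:
    if cv2.contourArea(c)<200: continue
    r=cv2.minAreaRect(c);b=cv2.boxPoints(r);P=wray(b,.118,s);e=[P[1]-P[0],P[2]-P[1]];print(np.round(r[0]),np.round(b).ravel(),P.mean(0)[:2],[np.linalg.norm(x).round(4) for x in e],np.arctan2(e[0][1],e[0][0]))
E
```

```text
[ 0.4924 -0.1293  0.3609] [-0.002   0.0433  0.9991 -0.0006] [-0.3926  0.2081  1.7122 -0.0026  1.2247 -1.8759]
[278. 281.] [257. 238. 295. 236. 299. 325. 262. 326.] [ 0.5058 -0.1568] [np.float64(0.0228), np.float64(0.0621)] 1.5362847515154536
[443. 262.] [336. 232. 550. 232. 550. 293. 336. 293.] [ 0.5028 -0.042 ] [np.float64(0.1493), np.float64(0.0489)] 1.4923276005055024
[469. 212.] [376. 220. 376. 203. 563. 205. 563. 222.] [ 0.4688 -0.0259] [np.float64(0.0105), np.float64(0.1338)] 3.0874466972092454
[537.  78.] [520.  68. 533.  59. 554.  88. 541.  97.] [0.3833 0.0175] [np.float64(0.0127), np.float64(0.0242)] 2.1645400874824063
[497.  80.] [453.  66. 483.  35. 542.  94. 511. 124.] [ 0.386  -0.0114] [np.float64(0.0297), np.float64(0.053)] 2.3136210850870307
```

View pics/w1.png

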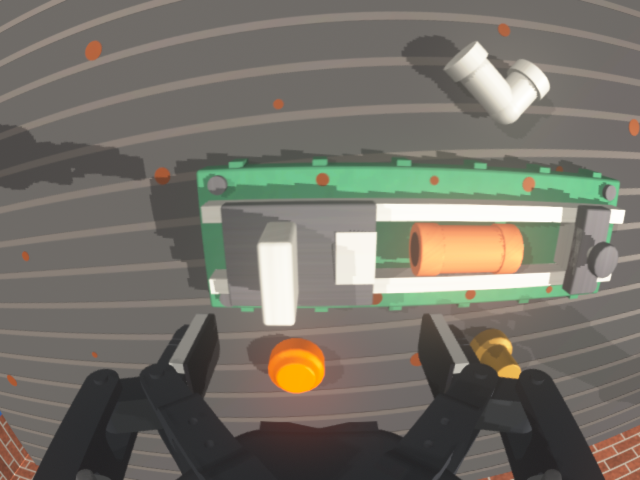

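The wrist view shows the bar at (278,280) with the carriage, sleeve (465,250) and stop (590,250) in line, and nothing in the way of the fingers. The two bar estimates agree to 2 mm, so I'll aim for x 0.507, y -0.158.

Call:
carry_out:
  linear:
    - [0.008,-0.016,-0.03]
    - [0.008,-0.016,-0.03]
    - [0.008,-0.016,-0.03]
    - [0.006,-0.014,-0.02]
    - [0,0,0]
    - [0,0,0]
  angular:
    - [0,0,0.14]
    - [0,0,0]
    - [0,0,0]
    - [0,0,0]
    - [0,0,0]
    - [0,0,0]
  hand: [1,1,1,1,1,1]

```text
clock: 2.65
position: [0.506, -0.1556, 0.3097]
ee_rot: [-0.0, 0.036, 0.999, 0.0]
contact_force: [0.1, 1.1, -0.7]
width: 0.0855
gripper_force: 0.0
```

Call:
carry_out:
  linear:
    - [0.002,-0.005,-0.03]
    - [0,0,-0.03]
    - [0,0,-0.03]
    - [0,0,-0.018]
    - [0,0,-0.01]
    - [0,0,0]
    - [0,0,0]
  angular:
    - [0,0,0]
    - [0,0,0]
    - [0,0,0]
    - [0,0,0]
    - [0,0,0]
    - [0,0,0]
    - [0,0,0]
  hand: [1,1,1,1,1,1,1]

```text
clock: 3.23
position: [0.5074, -0.1584, 0.2514]
ee_rot: [0.0, 0.036, 0.999, -0.0]
contact_force: [0.1, 0.7, -0.0]
width: 0.0855
gripper_force: 0.0
```

Call:
carry_out:
  linear:
    - [0,0,0]
    - [0,0,0]
    - [0,0,0]
    - [0,0,0]
    - [0,0,0]
    - [0,0,0]
    - [0,0,0]
    - [0,0,0]
  angular:
    - [0,0,0]
    - [0,0,0]
    - [0,0,0]
    - [0,0,0]
    - [0,0,0]
    - [0,0,0]
    - [0,0,0]
    - [0,0,0]
  hand: [0.2,0.2,0.2,0.2,0.2,0.2,0.2,0.2]
  force: 60

```text
clock: 3.9
position: [0.5072, -0.1586, 0.2511]
ee_rot: [0.0, 0.036, 0.999, -0.0]
contact_force: [-0.1, 0.7, 4.0]
width: 0.0216
gripper_force: 60.2
```

Call:
carry_out:
  linear:
    - [0.0004,0.006,0]
    - [0.0004,0.006,0]
    - [0.0005,0.006,0]
    - [0.0005,0.006,0]
    - [0.0005,0.006,0]
    - [0.0005,0.006,0]
    - [0.0004,0.006,0]
    - [0.0004,0.006,0]
  angular:
    - [0,0,0]
    - [0,0,0]
    - [0,0,0]
    - [0,0,0]
    - [0,0,0]
    - [0,0,0]
    - [0,0,0]
    - [0,0,0]
  hand: [0.2,0.2,0.2,0.2,0.2,0.2,0.2,0.2]

```text
clock: 4.57
position: [0.5091, -0.1345, 0.2511]
ee_rot: [0.0, 0.036, 0.999, -0.0]
contact_force: [-1.5, -3.8, 5.4]
width: 0.0214
gripper_force: 60.6
```

Call:
carry_out:
  linear:
    - [0.0004,0.006,0]
    - [0.0004,0.006,0]
    - [0.0005,0.006,0]
    - [0.0005,0.006,0]
    - [0.0005,0.006,0]
    - [0.0005,0.006,0]
    - [0.0004,0.006,0]
    - [0.0004,0.006,0]
  angular:
    - [0,0,0]
    - [0,0,0]
    - [0,0,0]
    - [0,0,0]
    - [0,0,0]
    - [0,0,0]
    - [0,0,0]
    - [0,0,0]
  hand: [0.2,0.2,0.2,0.2,0.2,0.2,0.2,0.2]

```text
clock: 5.23
position: [0.5108, -0.1111, 0.2511]
ee_rot: [0.0, 0.036, 0.999, -0.001]
contact_force: [-2.1, -6.9, 4.8]
width: 0.0211
gripper_force: 60.6
```

```bash
python3 - <<'E'
from h import *
s=manip.get_state();print(s['position'],s['contact_force'],s['moment'])
im=manip.get_image('top')[:,:,::-1].copy();w=manip.get_image('wrist')[:,:,::-1]
cv2.imwrite('pics/t2.png',np.vstack([cv2.resize(im[230:360,200:490],(800,359),interpolation=cv2.INTER_CUBIC),cv2.resize(w[60:400],(451,240))[:,:, :] if 0 else np.pad(cv2.resize(w[60:400],(451,240)),((0,0),(0,349),(0,0)))]))
E
```

```text
[ 0.5108 -0.1111  0.2511] [-2.0824 -6.8646  4.8358] [-0.6608  0.3971 -0.2103]
```

View pics/t2.png

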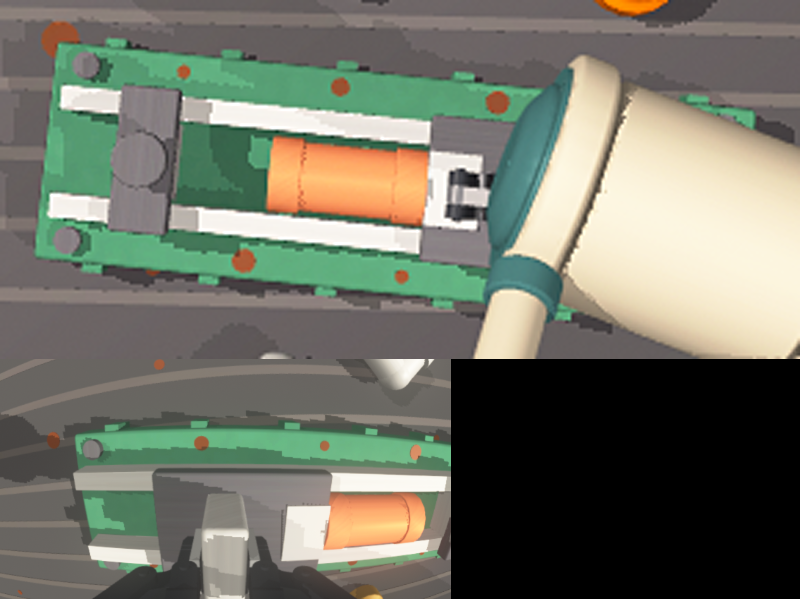

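In the top crop the jaw touches the sleeve (crop x≈428). The sleeve's far end is at crop x≈268 and the stop face at x≈181, so about 48 mm is left. I'll go fast for most of it, then creep.

Call:
carry_out:
  linear:
    - [0.0004,0.006,0]
    - [0.0004,0.006,0]
    - [0.0005,0.006,0]
    - [0.0005,0.006,0]
    - [0.0005,0.006,0]
    - [0.0005,0.006,0]
    - [0.0004,0.006,0]
    - [0.0004,0.006,0]
  angular:
    - [0,0,0]
    - [0,0,0]
    - [0,0,0]
    - [0,0,0]
    - [0,0,0]
    - [0,0,0]
    - [0,0,0]
    - [0,0,0]
  hand: [0.2,0.2,0.2,0.2,0.2,0.2,0.2,0.2]

```text
clock: 6.0
position: [0.5126, -0.0871, 0.2511]
ee_rot: [0.0, 0.036, 0.999, -0.001]
contact_force: [-1.4, -6.6, 5.4]
width: 0.0211
gripper_force: 60.6
```

Call:
carry_out:
  linear:
    - [0.0003,0.004,0]
    - [0.0003,0.004,0]
    - [0.0003,0.004,0]
    - [0.0003,0.004,0]
    - [0.0002,0.003,0]
    - [0.0002,0.002,0]
    - [0.0001,0.001,0]
    - [0.0001,0.001,0]
  angular:
    - [0,0,0]
    - [0,0,0]
    - [0,0,0]
    - [0,0,0]
    - [0,0,0]
    - [0,0,0]
    - [0,0,0]
    - [0,0,0]
  hand: [0.2,0.2,0.2,0.2,0.2,0.2,0.2,0.2]

```text
clock: 6.67
position: [0.5135, -0.0756, 0.2511]
ee_rot: [0.0, 0.036, 0.999, -0.001]
contact_force: [-2.6, -7.0, 5.1]
width: 0.0217
gripper_force: 60.6
```

```bash
python3 - <<'E'
from h import *
s=manip.get_state();print(s['position'],s['contact_force'],s['moment'])
im=manip.get_image('top')[:,:,::-1].copy()
cv2.imwrite('pics/t3.png',cv2.resize(im[240:340,220:380],(800,500),interpolation=cv2.INTER_CUBIC))
E
```

```text
[ 0.5135 -0.0756  0.2511] [-2.6146 -7.0314  5.1114] [-0.6867  0.3442 -0.2695]
```

View pics/t3.png

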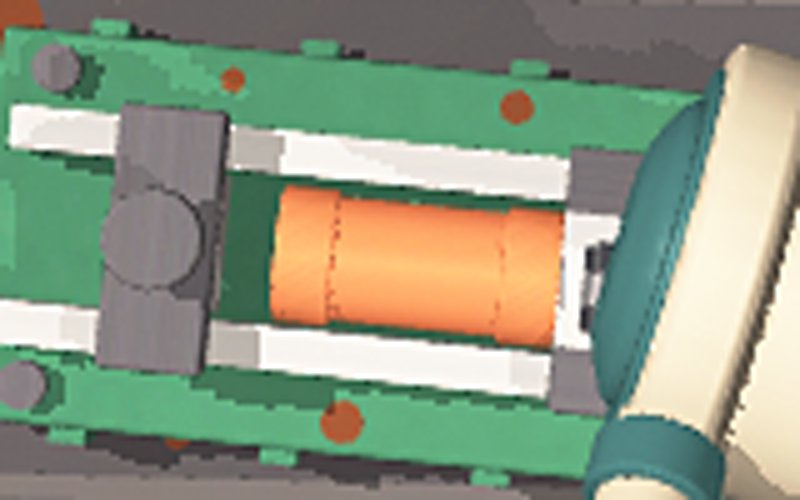

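The crop shows the sleeve's far end at x≈272 and the yoke edge at x≈218, so about 12–17 mm is left. Creeping from here.

Call:
carry_out:
  linear:
    - [0.0002,0.002,0]
    - [0.0001,0.002,0]
    - [0.0002,0.002,0]
    - [0.0001,0.002,0]
    - [0.0002,0.002,0]
    - [0.0001,0.002,0]
    - [0.0002,0.002,0]
    - [0.0001,0.001,0]
  angular:
    - [0,0,0]
    - [0,0,0]
    - [0,0,0]
    - [0,0,0]
    - [0,0,0]
    - [0,0,0]
    - [0,0,0]
    - [0,0,0]
  hand: [0.2,0.2,0.2,0.2,0.2,0.2,0.2,0.2]

```text
clock: 7.38
position: [0.5141, -0.0681, 0.2511]
ee_rot: [0.0, 0.036, 0.999, -0.001]
contact_force: [-1.9, -6.7, 6.0]
width: 0.0211
gripper_force: 60.7
```

Call:
carry_out:
  linear:
    - [0.0001,0.001,0]
    - [0,0.001,0]
    - [0.0001,0.001,0]
    - [0.0001,0.001,0]
  angular:
    - [0,0,0]
    - [0,0,0]
    - [0,0,0]
    - [0,0,0]
  hand: [0.2,0.2,0.2,0.2]

```text
clock: 7.72
position: [0.5142, -0.0661, 0.2511]
ee_rot: [0.0, 0.036, 0.999, -0.001]
contact_force: [-2.9, -6.9, 5.0]
width: 0.0213
gripper_force: 60.7
```

Call:
carry_out:
  linear:
    - [0.0001,0.001,0]
    - [0,0.001,0]
    - [0.0001,0.001,0]
    - [0.0001,0.001,0]
  angular:
    - [0,0,0]
    - [0,0,0]
    - [0,0,0]
    - [0,0,0]
  hand: [0.2,0.2,0.2,0.2]

```text
clock: 8.05
position: [0.5144, -0.0641, 0.2511]
ee_rot: [0.0, 0.036, 0.999, -0.001]
contact_force: [-2.3, -7.5, 5.4]
width: 0.0211
gripper_force: 60.7
```

Call:
carry_out:
  linear:
    - [0.0001,0.001,0]
    - [0,0.001,0]
    - [0.0001,0.001,0]
  angular:
    - [0,0,0]
    - [0,0,0]
    - [0,0,0]
  hand: [0.2,0.2,0.2]

```text
clock: 8.3
position: [0.5145, -0.0626, 0.2511]
ee_rot: [0.0, 0.036, 0.999, -0.001]
contact_force: [-1.2, -7.6, 5.5]
width: 0.0213
gripper_force: 60.7
```

Call:
carry_out:
  linear:
    - [0.0001,0.001,0]
    - [0,0.001,0]
    - [0.0001,0.001,0]
  angular:
    - [0,0,0]
    - [0,0,0]
    - [0,0,0]
  hand: [0.2,0.2,0.2]

```text
clock: 8.55
position: [0.5146, -0.0611, 0.2511]
ee_rot: [0.0, 0.036, 0.999, -0.001]
contact_force: [-1.7, -7.0, 4.9]
width: 0.0212
gripper_force: 60.7
```

Call:
carry_out:
  linear:
    - [0.0001,0.001,0]
    - [0,0.001,0]
    - [0.0001,0.001,0]
  angular:
    - [0,0,0]
    - [0,0,0]
    - [0,0,0]
  hand: [0.2,0.2,0.2]

```text
clock: 8.8
position: [0.5147, -0.0596, 0.2511]
ee_rot: [0.0, 0.036, 0.999, -0.001]
contact_force: [-1.8, -7.4, 5.4]
width: 0.0209
gripper_force: 60.7
```

Call:
carry_out:
  linear:
    - [0.0001,0.001,0]
    - [0,0.001,0]
    - [0.0001,0.001,0]
  angular:
    - [0,0,0]
    - [0,0,0]
    - [0,0,0]
  hand: [0.2,0.2,0.2]

```text
clock: 9.05
position: [0.5148, -0.0581, 0.2511]
ee_rot: [0.0, 0.036, 0.999, -0.001]
contact_force: [-1.0, -6.8, 5.8]
width: 0.0216
gripper_force: 60.7
```

```bash
python3 - <<'E'
from h import *
im=manip.get_image('top')[:,:,::-1].copy();sc=manip.get_image('scene')[:,:,::-1]
cv2.imwrite('pics/t4.png',np.hstack([cv2.resize(im[240:340,220:300],(400,500),interpolation=cv2.INTER_CUBIC),cv2.resize(sc[190:290,310:390],(400,500),interpolation=cv2.INTER_CUBIC)]))
E
```

```text
(no output)
```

View pics/t4.png

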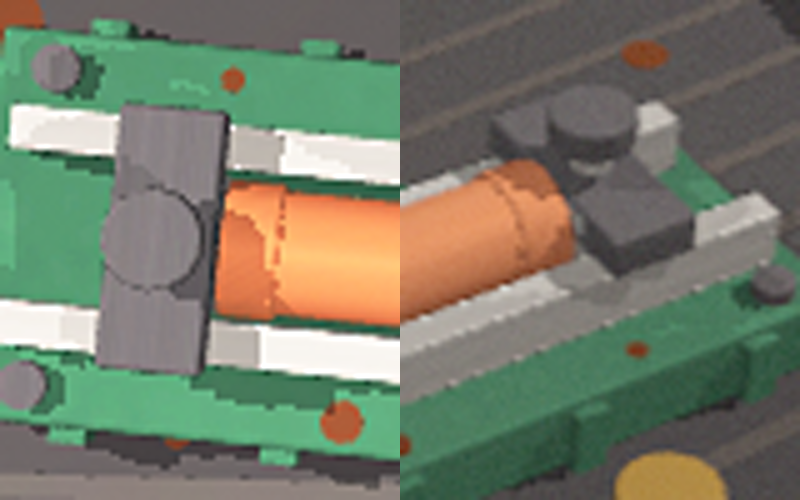

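The sleeve's end is now at the yoke edge in both views (crop x≈218 in the top view), so 1–3 mm is left at most. From here I'll take small steps and watch the force.

Call:
carry_out:
  linear:
    - [0.0001,0.001,0]
    - [0,0.001,0]
  angular:
    - [0,0,0]
    - [0,0,0]
  hand: [0.2,0.2]

```text
clock: 9.32
position: [0.5149, -0.0571, 0.2511]
ee_rot: [0.0, 0.036, 0.999, -0.001]
contact_force: [-1.2, -6.9, 5.6]
width: 0.0212
gripper_force: 60.6
```

Call:
carry_out:
  linear:
    - [0.0001,0.001,0]
    - [0,0.001,0]
  angular:
    - [0,0,0]
    - [0,0,0]
  hand: [0.2,0.2]

```text
clock: 9.48
position: [0.515, -0.0561, 0.2511]
ee_rot: [0.0, 0.036, 0.999, -0.001]
contact_force: [-2.4, -7.9, 5.4]
width: 0.0212
gripper_force: 60.6
```

Call:
carry_out:
  linear:
    - [0.0001,0.001,0]
    - [0,0.001,0]
  angular:
    - [0,0,0]
    - [0,0,0]
  hand: [0.2,0.2]

```text
clock: 9.65
position: [0.515, -0.0558, 0.2511]
ee_rot: [0.0, 0.035, 0.999, -0.002]
contact_force: [-2.5, -12.7, 4.9]
width: 0.0211
gripper_force: 60.4
```

Contact with the stop: the force is rising. I'll hold one row to see where it settles.

Call:
carry_out:
  linear:
    - [0,0,0]
  angular:
    - [0,0,0]
  hand: [0.2]

```text
clock: 9.73
position: [0.515, -0.0558, 0.2511]
ee_rot: [0.0, 0.035, 0.999, -0.002]
contact_force: [-1.6, -10.2, 4.9]
width: 0.0214
gripper_force: 60.5
```

Call:
carry_out:
  linear:
    - [0.0001,0.001,0]
    - [0,0.001,0]
  angular:
    - [0,0,0]
    - [0,0,0]
  hand: [0.2,0.2]

```text
clock: 9.9
position: [0.515, -0.0555, 0.2511]
ee_rot: [0.0, 0.035, 0.999, -0.003]
contact_force: [-3.1, -15.5, 4.3]
width: 0.0212
gripper_force: 60.5
```

Call:
carry_out:
  linear:
    - [0.0001,0.001,0]
    - [0,0.001,0]
  angular:
    - [0,0,0]
    - [0,0,0]
  hand: [0.2,0.2]

```text
clock: 10.07
position: [0.5151, -0.0553, 0.2511]
ee_rot: [0.0, 0.035, 0.999, -0.004]
contact_force: [-3.3, -19.3, 4.1]
width: 0.0212
gripper_force: 60.5
```

Call:
carry_out:
  linear:
    - [0.0001,0.001,0]
    - [0,0.001,0]
    - [0,0.001,0]
  angular:
    - [0,0,0]
    - [0,0,0]
    - [0,0,0]
  hand: [0.2,0.2,0.2]

```text
clock: 10.32
position: [0.5151, -0.0548, 0.2511]
ee_rot: [0.0, 0.035, 0.999, -0.005]
contact_force: [-4.6, -23.6, 4.1]
width: 0.0215
gripper_force: 61.1
```

Call:
carry_out:
  linear:
    - [0,0,0]
    - [0,0,0]
    - [0,0,0]
    - [0,0,0]
    - [0,0,0]
    - [0,0,0]
    - [0,0,0]
    - [0,0,0]
  angular:
    - [0,0,0]
    - [0,0,0]
    - [0,0,0]
    - [0,0,0]
    - [0,0,0]
    - [0,0,0]
    - [0,0,0]
    - [0,0,0]
  hand: [0.2,0.2,0.2,0.2,0.2,0.2,0.2,0.2]

```text
clock: 10.98
position: [0.5151, -0.0549, 0.2511]
ee_rot: [0.0, 0.035, 0.999, -0.005]
contact_force: [-3.5, -23.6, 4.2]
width: 0.0214
gripper_force: 61.0
```

Held at about 19 N net for 0.67 s. Now I'll ease off without pulling back, then open.

Call:
carry_out:
  linear:
    - [0,-0.002,0]
    - [-0.0002,-0.002,0]
    - [-0.0002,-0.002,0]
    - [-0.0001,-0.002,0]
    - [0,0,0]
  angular:
    - [0,0,0]
    - [0,0,0]
    - [0,0,0]
    - [0,0,0]
    - [0,0,0]
  hand: [0.2,0.2,0.2,0.2,0.2]

```text
clock: 11.4
position: [0.5149, -0.0561, 0.2511]
ee_rot: [0.0, 0.036, 0.999, -0.001]
contact_force: [-2.4, -7.6, 4.9]
width: 0.0213
gripper_force: 60.8
```

Call:
carry_out:
  linear:
    - [0,0,0]
    - [0,0,0]
    - [0,0,0]
    - [0,0,0]
    - [0,0,0]
    - [0,0,0]
    - [0,0,0]
    - [0,0,0]
  angular:
    - [0,0,0]
    - [0,0,0]
    - [0,0,0]
    - [0,0,0]
    - [0,0,0]
    - [0,0,0]
    - [0,0,0]
    - [0,0,0]
  hand: [0.4,0.6,0.8,1,1,1,1,1]

```text
clock: 12.07
position: [0.5148, -0.055, 0.2507]
ee_rot: [-0.0, 0.036, 0.999, 0.0]
contact_force: [1.0, 0.6, -0.7]
width: 0.0856
gripper_force: 0.0
```

Call:
carry_out:
  linear:
    - [0,0,0.02]
    - [0,0,0.04]
    - [0,0,0.05]
    - [0,0,0.05]
    - [0,0,0.05]
    - [0,0,0.03]
    - [0,0,0]
    - [0,0,0]
  angular:
    - [0,0,0]
    - [0,0,0]
    - [0,0,0]
    - [0,0,0]
    - [0,0,0]
    - [0,0,0]
    - [0,0,0]
    - [0,0,0]
  hand: [1,1,1,1,1,1,1,1]

```text
clock: 12.73
position: [0.5148, -0.0551, 0.3719]
ee_rot: [0.001, 0.036, 0.999, -0.0]
contact_force: [0.0, 0.1, -0.0]
width: 0.0854
gripper_force: 0.0
```

```bash
python3 - <<'E'
from h import *
s=manip.get_state();print(s['position'],s['contact_force'],s['width'])
w=manip.get_image('wrist')[:,:,::-1];im=manip.get_image('scene')[:,:,::-1]
cv2.imwrite('pics/f.png',np.vstack([cv2.resize(w[200:320,200:600],(800,240),interpolation=cv2.INTER_CUBIC),cv2.resize(im[190:310,150:417],(800,360),interpolation=cv2.INTER_CUBIC)]))
E
```

```text
[ 0.5148 -0.0551  0.3719] [ 0.032   0.1069 -0.04  ] 0.08536693875142723
```

View pics/f.png

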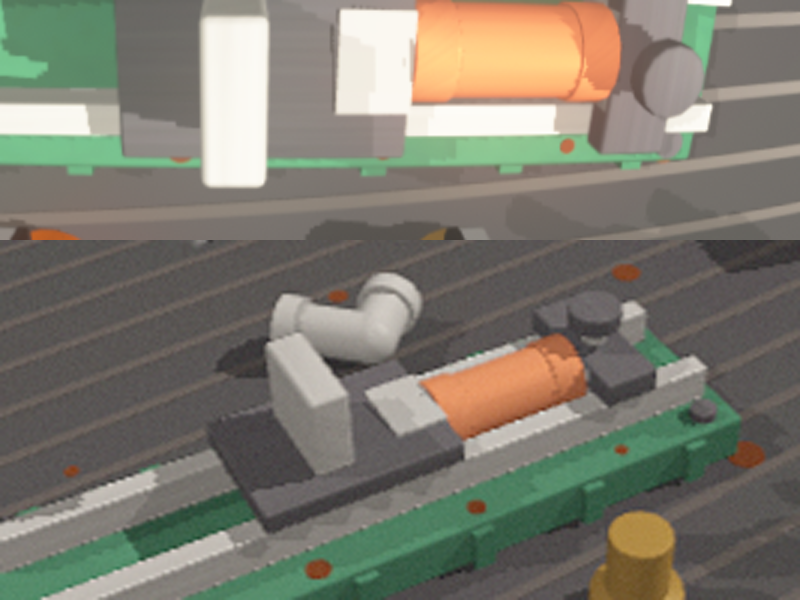

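Both views show the jaw closed against the sleeve with no gap (wrist crop x≈415). The sleeve is against the stop, the fittings haven't moved and the gripper is clear.

```bash
python3 -c "
from rig import manip
print(manip.sign_off())"
```

```text
the job is handed in; nothing more can be done
None
```

The job is handed in: the jaw pushed the sleeve hard against the end stop, held it at about 19 N (wrist force less track drag) for over 0.6 s, and was released with no visible gap between jaw and sleeve, at about 13 s on the clock.

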